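Take the sample stack apart onto its coasters

TASK

Take the stack of samples apart and set each thing upright in the middle of the coaster of its own colour: the red-lidded cup on red, the dish with green medium on green, the blue cover-slip box on blue, and the yellow-lidded cup, which now stands on a wrong coaster, on yellow. Carry one thing at a time, keep everything upright, set things down without dropping them, and leave the timer and the tape roll where they are.

Things in the scene. Friction and masses are not known exactly. Their poses are not given: they have to be found in the camera images.
- red_cup_mid (a point): Sample cup with a red screw lid, at the bottom of the stack, upright and standing on the bench at the start. 68 mm high; lid 58 mm across from 53 mm up to the flat top at 68 mm; clear wall below tapers from 52 mm to a 45 mm wide foot. About 55 g. Point: its centre, half-way up (34 mm above its foot); z up.
- yellow_cup_mid (a point): The same kind of sample cup with a yellow screw lid (68 mm high; lid 58 mm across from 53 to 68 mm up; foot 45 mm). About 20 g. It stands at the start on a coaster that is not its own: the red, the green or the blue one. Point: its centre, half-way up (34 mm above its foot); z up.
- dish_mid (a point): Round culture dish full of green medium under a clear lid, so that it looks like a pale green disc, 50 mm across, 15 mm high, flat above and below, about 30 g. It lies on the lid of the red-lidded cup at the start. Point: its centre, half-way up (7.5 mm above its underside); z up.
- slip_box_mid (a point): Small square blue box of cover slips (blue lower half, clear upper half with a white label on top), 30 x 30 mm, 16 mm high, about 18 g. It lies on the dish at the start, turned anyhow. Point: its centre, half-way up (8 mm above its underside); x and y run square to its sides, z up.
- red_place (a point): Round flat red coaster with a thin white ring, 84 mm across, 5 mm thick, fixed on the bench: the place of the red-lidded cup. Point: the centre of its top face; z up.
- yellow_place (a point): Round flat yellow coaster with a thin white ring, 84 mm across, 5 mm thick, fixed on the bench: the place of the yellow-lidded cup. Point: the centre of its top face; z up.
- green_place (a point): Round flat green coaster with a thin white ring, 84 mm across, 5 mm thick, fixed on the bench: the place of the dish with green medium. Point: the centre of its top face; z up.
- blue_place (a point): Round flat blue coaster with a thin white ring, 84 mm across, 5 mm thick, fixed on the bench: the place of the blue box. Point: the centre of its top face; z up.
- bench_timer_mid (a point): Bench timer, white, 62 x 66 mm, 17 mm high, loose on the bench; to be left alone. Point: its centre, half-way up; z up.
- tape_roll_mid (a point): Roll of cream masking tape lying flat, 96 mm across, 25 mm high, loose on the bench; to be left alone. Point: its centre, half-way up; z up.
Not all that is in view belongs to the job. Leave any turquoise look-alike of the part that bears red_cup_mid alone. Leave any brown look-alike of the part that bears dish_mid alone.

How it is judged:
By the outcome, as a careful person would: the job done as asked, in the order asked, and still so for the second after the job is handed in, with the robot touching nothing.
It also fails if it takes over 102 s, if anything falls off the work surface, if the arm or the gripper's body presses on something with over 40 N, if the wrist force passes 120 N, or if a joint passes its speed limit or range.

ROBOT

A 6-joint arm with a two-finger parallel gripper is mounted at the origin on a cart in front of the work surface, level with it; the furniture and walls round the work are solid. World frame = base frame: x ahead of the robot, y to its left, z up, the work surface at z = 0. Lengths are in m, angles in rad, forces in N, time in s.
With the tool pointing down it reaches from about 0.35 to 0.975 m from the base axis. Payload 17.4 kg.
Tool frame: the origin (TCP) lies on the centre line of the jaws, within the pads' length; the fingertips stand 11 mm ahead of it and the grasp point (between the pads) lies 8 mm behind it (finger_overhang is the y of the fingertips in the tool frame, in m); y points along the fingers, x is the direction in which the jaws open and shut, and the axes are right-handed (so a half turn about y gives the same grasp; the last joint's range is limited). The gripper opens to 85 mm and grips with 20 to 120 N. Pads are 22 mm wide; open, the fingers measure 114 mm over their backs; the gripper's body (76 mm by 85 mm) begins 54 mm behind the grasp point. The pads swing forward as they close: fully open they stand 13 mm farther back than shut.
Start: joints at [-1.377, 0.116, 1.442, -0, 1.584, -0.038], TCP at [0.155, -0.657, 0.242] pointing down, gripper open.
Joint ranges: [-2.83, 2.83], [-0.83, 2.19], [0.07, 2.5], [-1.14, 4.28], [0.01, 3], [-2.97, 2.97]. Speed limits (rad/s): [1.89, 1.89, 2.22, 3.14, 3.14, 3.14].

INTERFACE

Orientations are given as a rotation vector (axis times angle).
In Python, from station import * gives the robot as it stands. The module is installed in compiled form; this text tells all that it offers.
- The arm moves only by the tool play_rows, never from a script. Its argument "steps" is a list of rows, each a list of 7 numbers: the shift along the tool's x, y, z in cm, then the turn, a rotation vector about the tool's x, y, z in degrees, then the opening, from 0 (shut) to 1 (fully open). A call has 1 to 5 rows; each row is the pose to reach, as a shift and turn from the pose commanded when the call began, along the tool's axes at that moment; what a row does not reach only later rows make up. A row lasts 1/8 s, in which the tool goes at most 62.5 mm and 10.7 degrees, less where a joint would pass 70% of its speed; a pose out of reach is approached as far as the arm can. A call with a gripper value outside its range is refused whole. The fingers move at their own pace and stop on an object; "force" is the grip in N (left out, the last holds). Time passes only in rows, so rows that repeat a pose let the fingers close. It gives the time, the measured TCP pose, the force and the opening at its end, in the units of the state.
- get_state(): the state, without advancing time (a new reading comes with each control period).
- grab_frame(name): name is "side" or "top" or "wrist"; returns a dict with "image" (400x640x3 uint8, red, green, blue), "z_map" (400x640 float32, m along the optical axis (not along the pixel's ray), 0 where there is no reading), "vertical_fov" (degrees; the focal length in pixels is half the picture's height over the tangent of half this angle, whatever the lens; pixels are square), "cx", "cy" (the principal point, pixels), "position" and "attitude" of the camera in the world; the wrist camera has in their place "T_tool_cam" (4x4, takes a point from camera to tool coordinates, whose origin is the TCP and whose axes are the tool frame's). Camera axes: x right, y down, z forward; pixel columns grow to the right and rows downward; lengths in m; the calibration is good to about 2 mm. The wrist camera is an equidistant fisheye: a pixel r from the principal point sees the ray r / f radians off the axis. A picture is of the moment at which its call begins: read the wrist's pose just before it.
- finish_job(): hands the job in, once; it reports no verdict.
Trained networks look in the newest picture that a camera, given by its name, has taken for a name from the list of things; names that differ only in an ending like _2 or _b are one class to them, and where a whole thing is asked for, a point or a joint stands for the part that bears it (a point fixed in the world has none). Each returns a list of dicts, best first, with "confidence" (0 to 1); they miss things now and then, are a little off and sometimes report something else, mostly with a low value. They report only what shows in the picture. A call takes as long as a camera call. They do not tell look-alikes from the thing itself.
- silhouettes(name, camera): "mask" (400x640 bool, what is visible of it) and "rect" ([left, top, right, bottom] in pixels, round what is visible of it).
The state is a dict: "time_s": time; "joint_positions": joint angles; "dq": joint speeds; "effort": joint torques, N m; "ee_pos": TCP position; "tcp_rot": TCP orientation; "contact_force": force on the tool from outside, world axes, zero at the start; "ft_torque": the same for the moment, N m; "width": finger opening in m.
Only numpy, scipy, OpenCV 4.12 (cv2) and the standard library are available. Lean on these libraries where they do the work, as an engineer would, in place of code of your own. Each camera call takes 0.05 s, during which the arm holds its last target. There are 200 camera calls.

## Working session

There is one attempt and no reset: what is moved stays moved. The work goes in short steps, Python scripts to look and compute and a tool call to move; the robot and the scene stay as the last step left them, time stands still between calls to the robot, and variables do not carry over. Pictures are saved under pics/ and viewed, about 12 in all and at most 16, crops included, and the job is handed in when it is done.

Besides the shell and the picture viewer there is one more tool, called after ">>>" by a JSON object that holds its "method" and its "body", one argument or row to a line. play_rows: Moves the arm, as the interface text tells. Its arguments: {"type":"object","properties":{"steps":{"type":"array","items":{"type":"array","items":{"type":"number"}}},"force":{"type":"number"}},"required":["steps"]}

```bash
mkdir -p pics
cat > h.py <<'E'
from station import *
import numpy as np, cv2
from scipy.spatial.transform import Rotation as R
def grab(n):
    s=get_state(); f=grab_frame(n); f['st']=s; return f
def pose(f):
    if 'T_tool_cam' in f:
        T=np.eye(4); T[:3,:3]=R.from_rotvec(f['st']['tcp_rot']).as_matrix(); T[:3,3]=f['st']['ee_pos']; return T@np.array(f['T_tool_cam'])
    T=np.eye(4); a=np.array(f['attitude']); T[:3,:3]=a if a.shape==(3,3) else R.from_rotvec(a).as_matrix(); T[:3,3]=f['position']; return T
def cloud(f):
    z=f['z_map']; h,w=z.shape; fl=h/2/np.tan(np.radians(f['vertical_fov'])/2)
    u,v=np.meshgrid(np.arange(w),np.arange(h)); x=(u-f['cx'])/fl; y=(v-f['cy'])/fl
    if 'T_tool_cam' in f:
        r=np.hypot(x,y); k=np.where(r>1e-9,np.tan(np.minimum(r,1.5))/np.maximum(r,1e-9),1); x=x*k;y=y*k
    P=np.stack([x*z,y*z,z],-1); T=pose(f); P=P@T[:3,:3].T+T[:3,3]; P[z<=0]=np.nan; return P
def save(im,n): cv2.imwrite('pics/'+n+'.png',im[...,::-1])
E
python3 - <<'E'
from h import *
print(get_state())
names="red_cup_mid yellow_cup_mid dish_mid slip_box_mid red_place yellow_place green_place blue_place bench_timer_mid tape_roll_mid".split()
for c in ['top','side']:
    f=grab(c); save(f['image'],c+'0'); P=cloud(f); print(c,f['vertical_fov'],f['position'],f['attitude'])
    for n in names:
        for d in silhouettes(n,c)[:3]:
            p=P[d['mask']]; p=p[~np.isnan(p[:,0])]
            zt=np.percentile(p[:,2],90); q=p[p[:,2]>zt-.006]
            print(n,round(d['confidence'],2),d['rect'],'med',np.median(p,0).round(3),'top',((q.min(0)+q.max(0))/2).round(3),zt.round(3))
E
```

```text
{'time_s': 0.0, 'joint_positions': array([-1.37680907e+00,  1.16489538e-01,  1.44226433e+00, -2.81631444e-05,
        1.58401217e+00, -3.77753528e-02]), 'dq': array([-0.00050992,  0.00011021,  0.00068436,  0.0002088 , -0.00140604,
        0.00207463]), 'effort': array([-5.18545730e-04, -7.31997514e+01, -6.32500148e+01, -1.38837850e-04,
        6.23597705e-03, -4.60526644e-05]), 'ee_pos': array([ 0.15500798, -0.65677497,  0.24156035]), 'tcp_rot': array([-1.30918877,  1.03743158, -1.03591114]), 'contact_force': array([ 0.40594486, -1.02643344,  0.28415797]), 'ft_torque': array([-0.00739614,  0.018206  ,  0.01033411]), 'width': 0.08558588850856783}
top 48.98205128908562 [ 0.36927569 -0.01560469  1.52587744] [-2.19263283  2.15936811 -0.11937213]
red_cup_mid 0.79 [425.1, 209.5, 446.0, 230.4] med [ 0.448 -0.389  0.066] top [ 0.448 -0.39   0.069] 0.07
red_cup_mid 0.67 [387.5, 232.1, 404.9, 247.9] med [ 0.37  -0.258  0.066] top [ 0.369 -0.26   0.07 ] 0.07
red_cup_mid 0.49 [394.6, 214.1, 404.7, 225.4] med [ 0.44  -0.267  0.065] top [ 0.45  -0.271  0.083] 0.073
yellow_cup_mid 0.58 [202.2, 165.
[... 1663 characters left out ...]
138.4, 320.2, 159.9] med [0.586 0.347 0.056] top [0.59  0.362 0.073] 0.075
red_place 0.71 [336.6, 209.6, 365.4, 224.6] med [ 0.601 -0.01   0.007] top [ 0.601 -0.007  0.007] 0.009
yellow_place 0.64 [362.3, 257.7, 391.8, 277.7] med [ 0.602 -0.222  0.007] top [ 0.529 -0.376  0.176] 0.009
green_place 0.49 [302.0, 153.2, 319.4, 162.5] med [0.607 0.353 0.007] top [0.594 0.355 0.007] 0.009
green_place 0.41 [323.9, 297.3, 339.8, 304.6] med [ 0.451 -0.304  0.015] top [ 0.361 -0.589  0.353] 0.336
blue_place 0.73 [272.0, 210.1, 302.2, 224.5] med [0.436 0.044 0.007] top [0.437 0.049 0.007] 0.008
bench_timer_mid 0.71 [281.4, 238.1, 310.3, 265.0] med [ 0.426 -0.118  0.016] top [ 0.428 -0.109  0.017] 0.018
```

Run:
```python
import cv2,numpy as np
a=cv2.imread('pics/top0.png')[150:260,190:460]; a=cv2.resize(a,None,fx=2.9,fy=2.9,interpolation=3)
b=cv2.imread('pics/side0.png')[120:320,250:460]; b=cv2.resize(b,None,fx=2.7,fy=2.7,interpolation=3)
cv2.imwrite('pics/a1.png',a); cv2.imwrite('pics/b1.png',b)
```

```text
(no output)
```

View pics/a1.png

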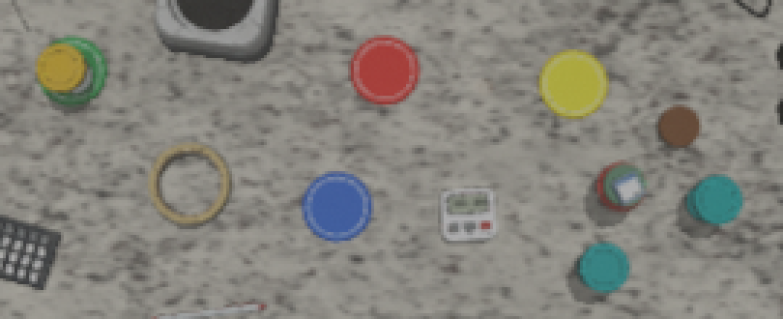

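View pics/b1.png

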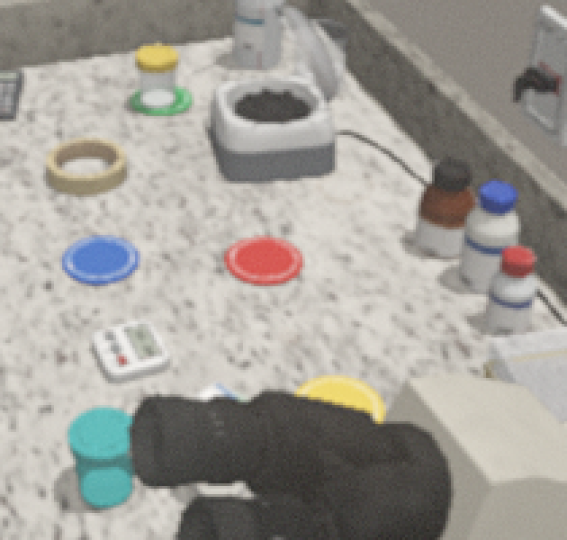

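```bash
cat >> h.py <<'E'
def plan(x,y,z,ang=None,s=None):
    "rows numbers from measured pose to TCP (x,y,z), jaw axis at ang deg (mod 180, nearest), tool down"
    s=s or get_state(); M=R.from_rotvec(s['tcp_rot']).as_matrix(); p=np.array(s['ee_pos'])
    cur=np.degrees(np.arctan2(M[1,0],M[0,0])); a=cur if ang is None else cur+((ang-cur+90)%180-90)
    c,t=np.cos(np.radians(a)),np.sin(np.radians(a)); D=np.array([[c,0,-t],[t,0,c],[0,-1,0]])
    print('t',round(s['time_s'],2),'pos',p.round(4),'jaw',cur.round(1),'w',round(s['width'],4),'q',s['joint_positions'].round(2))
    print(' shift cm',(M.T@(np.array([x,y,z])-p)*100).round(2),'turn',np.degrees(R.from_matrix(M.T@D).as_rotvec()).round(1),'->jaw',round(a,1))
E
python3 - <<'E'
from h import *
f=grab('wrist'); print(np.array(f['T_tool_cam']).round(3), f['vertical_fov']); save(f['image'],'w0')
plan(.455,-.278,.22,-45)
plan(.40,-.30,.25)
E
```

```text
[[ 1.    -0.001 -0.    -0.001]
 [ 0.    -0.282  0.959 -0.132]
 [-0.001 -0.959 -0.282  0.072]
 [ 0.     0.     0.     1.   ]] 65.70646984690485
t 1.15 pos [ 0.1551 -0.6569  0.2423] jaw -76.7 w 0.0852 q [-1.38  0.12  1.44  0.    1.58 -0.04]
 shift cm [-29.99   2.23  37.9 ] turn [ -0.  -31.7  -0. ] ->jaw -45.0
t 1.15 pos [ 0.1551 -0.6569  0.2423] jaw -76.7 w 0.0852 q [-1.38  0.12  1.44  0.    1.58 -0.04]
 shift cm [-29.11  -0.77  32.04] turn [-0. -0. -0.] ->jaw -76.7
```

View pics/w0.png

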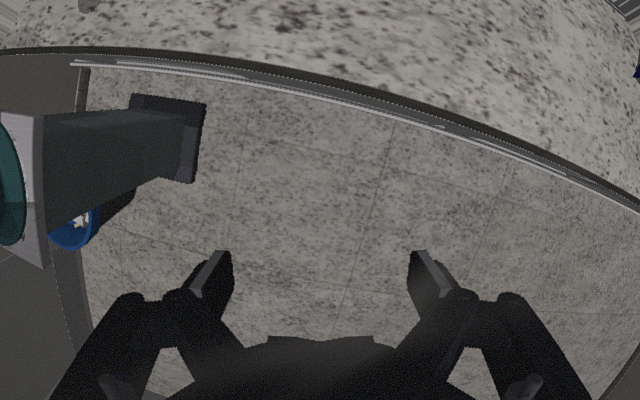

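>>> {"method": "play_rows", "body": {
  "steps": [
    [-6,0,7.6,0,-8,0,1],
    [-12,0,15.2,0,-16,0,1],
    [-18,0,22.8,0,-24,0,1],
    [-24,0.5,30.3,0,-31.7,0,1],
    [-30,1,37.9,0,-31.7,0,1]
  ],
  "force": 30
}}

```text
time_s: 1.78
ee_pos: [0.3499, -0.4103, 0.2387]
tcp_rot: [-1.483, 0.612, -0.613]
contact_force: [1.5, -1.2, 0.3]
width: 0.0854
```

>>> {"method": "play_rows", "body": {
  "steps": [
    [0,0,0,0,0,0,1]
  ]
}}

```text
time_s: 1.9
ee_pos: [0.3511, -0.4093, 0.2388]
tcp_rot: [-1.483, 0.61, -0.612]
contact_force: [-1.1, 0.0, -0.3]
width: 0.0856
```

Run:
```python
from h import *
plan(.455,-.278,.22,-45)
```

```text
t 1.9 pos [ 0.3511 -0.4093  0.2388] jaw -44.8 w 0.0856 q [-0.91 -0.18  1.74  0.    1.58 -0.13]
 shift cm [-1.87  1.89 16.64] turn [-0.   0.2  0. ] ->jaw -45.0
```

>>> {"method": "play_rows", "body": {
  "steps": [
    [-1,1,6.2,0,0,0,1],
    [-1.8,1.5,12.4,0,0,0,1],
    [-1.87,1.9,16.6,0,0,0,1],
    [-1.87,1.9,16.6,0,0,0,1]
  ]
}}

```text
time_s: 2.4
ee_pos: [0.4543, -0.2802, 0.2192]
tcp_rot: [-1.482, 0.613, -0.612]
contact_force: [-0.3, -0.7, -0.2]
width: 0.0854
```

```bash
cat > look.py <<'E'
from h import *
import sys
f=grab('wrist'); save(f['image'],sys.argv[1]); P=cloud(f); np.savez('last.npz',P=P,im=f['image'])
plan(*f['st']['ee_pos'])
for n in sys.argv[2:]:
    for d in silhouettes(n,'wrist')[:3]:
        p=P[d['mask']]; p=p[~np.isnan(p[:,0])]
        if len(p)<20: continue
        zt=np.percentile(p[:,2],95); q=p[abs(p[:,2]-zt)<.004]
        (c,r,a)=cv2.minAreaRect((q[:,:2]*1e4).astype(np.float32)); cc,rr=cv2.minEnclosingCircle((q[:,:2]*1e4).astype(np.float32))
        print(n,round(d['confidence'],2),np.round(d['rect']),'top z',zt.round(4),'med',np.median(q,0).round(4),'rect',np.round(np.array(c)/1e4,4),np.round(np.array(r)/1e4,3),round(a,1),'circ',np.round(np.array(cc)/1e4,4),round(rr/1e4,4))
E
python3 look.py w1 slip_box_mid dish_mid red_cup_mid
```

```text
t 2.45 pos [ 0.4535 -0.2812  0.2194] jaw -44.9 w 0.0852 q [-0.6  -0.19  1.77 -0.    1.56  0.18]
 shift cm [-0.02  0.02  0.13] turn [ 0.  0. -0.] ->jaw -44.9
slip_box_mid 0.62 [306. 178. 348. 220.] top z 0.0994 med [ 0.4569 -0.2847  0.0984] rect [ 0.4562 -0.2852] [0.03  0.031] 26.4 circ [ 0.4568 -0.2848] 0.0203
dish_mid 0.58 [397. 155. 438. 200.] top z 0.0162 med [ 0.5359 -0.3608  0.0151] rect [ 0.536  -0.3612] [0.049 0.049] 78.8 circ [ 0.5357 -0.3621] 0.0255
dish_mid 0.57 [300. 162. 358. 217.] top z 0.0837 med [ 0.4717 -0.2762  0.0825] rect [ 0.4653 -0.2825] [0.039 0.05 ] 24.9 circ [ 0.4607 -0.2843] 0.0252
red_cup_mid 0.93 [222. 199. 279. 264.] top z 0.0682 med [ 0.368  -0.2625  0.0669] rect [ 0.3674 -0.263 ] [0.056 0.056] 83.8 circ [ 0.3667 -0.2634] 0.029
red_cup_mid 0.73 [364. 225. 409. 291.] top z 0.0681 med [ 0.4441 -0.3895  0.0669] rect [ 0.4428 -0.3907] [0.057 0.048] 41.6 circ [ 0.4451 -0.3935] 0.0292
```

View pics/w1.png

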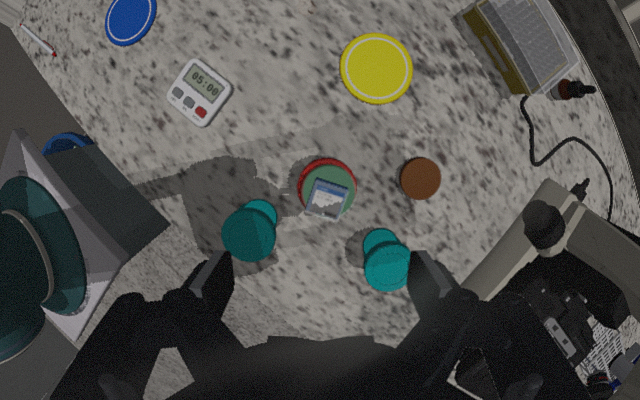

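Run:
```python
from h import *
plan(.4565,-.285,.096,-63.6)
```

```text
t 2.6 pos [ 0.4526 -0.2825  0.2196] jaw -45.1 w 0.0854 q [-0.61 -0.19  1.77 -0.    1.56  0.18]
 shift cm [ 0.45 12.36  0.1 ] turn [ 0.  18.5  0. ] ->jaw -63.6
```

>>> {"method": "play_rows", "body": {
  "steps": [
    [0.4,2,0.1,0,10,0,0.8],
    [0.4,5,0.1,0,18.5,0,0.8],
    [0.4,9,0.1,0,18.5,0,0.8],
    [0.4,11,0.1,0,18.5,0,0.8],
    [0.4,11,0.1,0,18.5,0,0.8]
  ]
}}

```text
time_s: 3.22
ee_pos: [0.4561, -0.2839, 0.1088]
tcp_rot: [-1.393, 0.864, -0.861]
contact_force: [-0.6, -0.1, 0.4]
width: 0.0685
```

```bash
python3 - <<'E'
from h import *
plan(.4565,-.285,.096,-63.6)
E
python3 look.py w2 slip_box_mid
```

```text
t 3.23 pos [ 0.4561 -0.2839  0.1088] jaw -63.6 w 0.0685 q [-0.6  -0.12  1.89 -0.    1.37  0.51]
 shift cm [ 0.12  1.28 -0.01] turn [ 0.1  0.  -0.1] ->jaw -63.6
t 3.27 pos [ 0.4567 -0.2841  0.1101] jaw -63.6 w 0.0682 q [-0.6  -0.12  1.89  0.    1.37  0.51]
 shift cm [-0.04  0.14 -0.05] turn [-0.  0.  0.] ->jaw -63.6
slip_box_mid 0.74 [294. 223. 358. 283.] top z 0.0993 med [ 0.4576 -0.2849  0.0983] rect [ 0.4563 -0.2853] [0.031 0.031] 26.1 circ [ 0.4565 -0.2856] 0.021
```

View pics/w2.png

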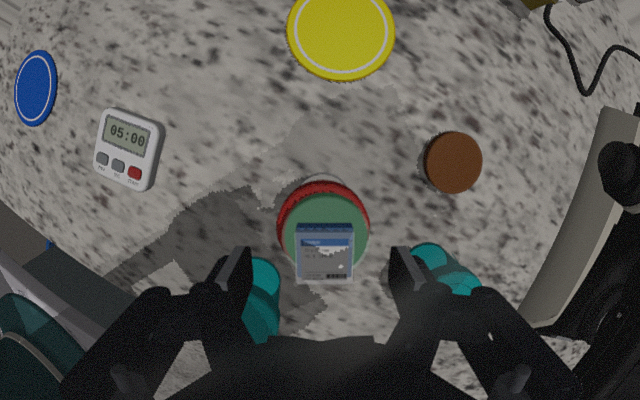

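>>> {"method": "play_rows", "body": {
  "steps": [
    [0.05,1.3,0,0,0,0,0.7],
    [0.05,1.3,0,0,0,0,0.4],
    [0.05,1.3,0,0,0,0,0.1],
    [0.05,1.3,0,0,0,0,0.1],
    [0.05,1.3,0,0,0,0,0.1]
  ]
}}

```text
time_s: 3.95
ee_pos: [0.4571, -0.284, 0.0967]
tcp_rot: [-1.393, 0.862, -0.863]
contact_force: [-0.3, 0.1, 0.3]
width: 0.0301
```

>>> {"method": "play_rows", "body": {
  "steps": [
    [0,-0.6,0,0,0,0,0.1],
    [0,-2,0,0,0,0,0.1],
    [0,-5,0,0,0,0,0.1],
    [0,-7,0,0,0,0,0.1]
  ]
}}

```text
time_s: 4.45
ee_pos: [0.4573, -0.2842, 0.1688]
tcp_rot: [-1.393, 0.861, -0.864]
contact_force: [-0.1, -0.6, -0.2]
width: 0.0296
```

Run:
```python
from h import *
f=grab('wrist')
P=cloud(f)
for d in silhouettes('slip_box_mid','wrist')[:2]: print(d['rect'],d['confidence'])
plan(.437,.048,.10,-90); plan(.437,.048,.10,-63.6)
```

```text
[289.5, 231.7, 352.5, 297.2] 0.76
[0.0, 0.3, 30.8, 76.8] 0.74
t 4.55 pos [ 0.4577 -0.2845  0.1695] jaw -63.5 w 0.0295 q [-0.6  -0.16  1.83 -0.    1.47  0.51]
 shift cm [-30.71   6.86  12.96] turn [-0.2 26.5  0.2] ->jaw -90.0
t 4.55 pos [ 0.4577 -0.2845  0.1695] jaw -63.5 w 0.0295 q [-0.6  -0.16  1.83 -0.    1.47  0.51]
 shift cm [-30.71   6.86  12.96] turn [-0.1  0.1  0.2] ->jaw -63.6
```

>>> {"method": "play_rows", "body": {
  "steps": [
    [-5.6,0,2.4,0,0,0,0.1],
    [-11.2,0,4.8,0,0,0,0.1],
    [-16.8,1,7.2,0,0,0,0.1],
    [-22.4,2,9.6,0,0,0,0.1],
    [-27.5,4,11.6,0,0,0,0.1]
  ]
}}

```text
time_s: 5.18
ee_pos: [0.4378, 0.0157, 0.1262]
tcp_rot: [-1.392, 0.861, -0.863]
contact_force: [1.2, 0.4, -0.5]
width: 0.0294
```

```bash
python3 look.py w3 blue_place red_place; python3 -c "
from h import *
plan(.437,.049,.06)"
```

```text
t 5.22 pos [0.4361 0.0204 0.1231] jaw -63.4 w 0.0299 q [-0.01 -0.37  2.08  0.    1.44  1.09]
 shift cm [ 0.49 -0.31 -0.06] turn [ 0.1  0.  -0.2] ->jaw -63.4
red_place 0.93 [384.   1. 476.  96.] top z 0.0066 med [ 0.5967 -0.006   0.0054] rect [ 0.5986 -0.007 ] [0.084 0.082] 40.9 circ [ 0.5991 -0.0077] 0.0425
t 5.33 pos [0.4372 0.0159 0.125 ] jaw -63.3 w 0.0301 q [-0.02 -0.37  2.07  0.    1.44  1.08]
 shift cm [-2.96  6.5   1.48] turn [ 0.1  0.  -0.1] ->jaw -63.3
```

>>> {"method": "play_rows", "body": {
  "steps": [
    [-2,3,1,0,0,0,0.1],
    [-2.96,6,1.48,0,0,0,0.1],
    [-2.96,7,1.48,0,0,0,0.1],
    [-2.96,7,1.48,0,0,0,0.1]
  ]
}}

```text
time_s: 5.82
ee_pos: [0.4383, 0.0461, 0.0565]
tcp_rot: [-1.393, 0.863, -0.863]
contact_force: [1.0, -0.3, 0.9]
width: 0.0301
```

```bash
cat > col.py <<'E'
from h import *
import sys
# fit coaster centre by colour from wrist image
def coaster(col,P,im):
    h=cv2.cvtColor(im,cv2.COLOR_RGB2HSV).astype(int); H={'red':0,'yellow':28,'green':65,'blue':110}[col]
    d=abs(h[...,0]-H); d=np.minimum(d,180-d); m=(d<12)&(h[...,1]>110)&(h[...,2]>50)&(abs(P[...,2]-.005)<.006)
    m=m.astype(np.uint8); n,l,s,_=cv2.connectedComponentsWithStats(cv2.morphologyEx(m,cv2.MORPH_CLOSE,np.ones((7,7))))
    k=1+np.argmax(s[1:,4]); q=P[l==k]; q=q[abs(q[:,2]-.005)<.006]; c,r=cv2.minEnclosingCircle((q[:,:2]*1e4).astype(np.float32))
    # least-squares circle on convex hull
    hl=cv2.convexHull((q[:,:2]*1e4).astype(np.float32))[:,0]/1e4
    A=np.c_[2*hl,np.ones(len(hl))]; x=np.linalg.lstsq(A,(hl**2).sum(1),rcond=None)[0]
    print(col,'enc',np.round(np.array(c)/1e4,4),round(r/1e4,4),'lsq',x[:2].round(4),np.sqrt(x[2]+x[0]**2+x[1]**2).round(4),'n',s[k,4],'z',np.median(q[:,2]).round(4))
if __name__=='__main__':
    d=np.load('last.npz')
    for c in sys.argv[1:]: coaster(c,d['P'],d['im'])
E
python3 look.py w4 blue_place; python3 col.py blue red; python3 -c "
from h import *
plan(.437,.049,.019)"
```

```text
t 5.88 pos [0.4387 0.0462 0.0573] jaw -63.6 w 0.0296 q [ 0.05 -0.3   2.14 -0.    1.31  1.16]
 shift cm [-0.01  0.07 -0.04] turn [-0.  0.  0.] ->jaw -63.6
blue_place 0.85 [255. 166. 384. 252.] top z 0.0063 med [0.4498 0.0569 0.0053] rect [0.4469 0.0537] [0.055 0.083] 28.6 circ [0.4344 0.0469] 0.0419
blue enc [0.4346 0.0472] 0.0417 lsq [0.4343 0.047 ] 0.0415 n 7394 z 0.0053
red enc [ 0.6008 -0.0079] 0.0444 lsq [ 0.6    -0.0078] 0.0429 n 9266 z 0.0054
t 5.92 pos [0.4389 0.0463 0.0576] jaw -63.6 w 0.0298 q [ 0.05 -0.3   2.14 -0.    1.31  1.16]
 shift cm [-0.33  3.86 -0.05] turn [-0.1  0.   0. ] ->jaw -63.6
```

View pics/w4.png

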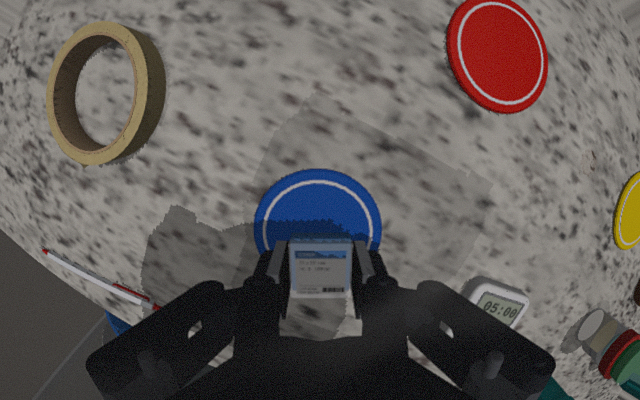

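>>> {"method": "play_rows", "body": {
  "steps": [
    [-0.3,1.5,-0.26,0,0,0,0.1],
    [-0.3,3,-0.26,0,0,0,0.1],
    [-0.3,3.6,-0.26,0,0,0,0.1],
    [-0.3,3.8,-0.26,0,0,0,0.1],
    [-0.3,3.8,-0.26,0,0,0,0.1]
  ]
}}

```text
time_s: 6.55
ee_pos: [0.4347, 0.0485, 0.0188]
tcp_rot: [-1.393, 0.862, -0.862]
contact_force: [-4.5, -1.2, 8.2]
width: 0.0295
```

>>> {"method": "play_rows", "body": {
  "steps": [
    [0,0,0,0,0,0,0.45],
    [0,0,0,0,0,0,0.6],
    [0,-0.5,0,0,0,0,0.7],
    [0,-4,0,0,0,0,0.8],
    [0,-10,0,0,0,0,1]
  ]
}}

```text
time_s: 7.18
ee_pos: [0.4335, 0.0484, 0.1183]
tcp_rot: [-1.395, 0.865, -0.86]
contact_force: [1.5, 0.4, -0.1]
width: 0.0838
```

```bash
python3 look.py w5 slip_box_mid yellow_cup_mid; python3 col.py blue; python3 -c "
from h import *
plan(.587,.35,.2,-45);plan(.587,.35,.2,-63.6)"
```

```text
t 7.22 pos [0.4365 0.0486 0.1278] jaw -63.5 w 0.085 q [ 0.05 -0.38  2.07  0.    1.44  1.16]
 shift cm [-0.12  0.94 -0.28] turn [-0.4  0.   0.2] ->jaw -63.5
slip_box_mid 0.72 [305. 183. 340. 221.] top z 0.0219 med [0.4339 0.0487 0.0209] rect [0.4333 0.0486] [0.03  0.031] 26.4 circ [0.4335 0.0487] 0.0205
blue enc [0.4335 0.0463] 0.0426 lsq [0.434  0.0466] 0.0417 n 5957 z 0.0053
t 7.33 pos [0.4359 0.0486 0.1219] jaw -63.5 w 0.0852 q [ 0.05 -0.37  2.08 -0.    1.43  1.16]
 shift cm [-20.22  -7.72  27.  ] turn [ -0.3 -18.5   0.2] ->jaw -45.0
t 7.33 pos [0.4359 0.0486 0.1219] jaw -63.5 w 0.0852 q [ 0.05 -0.37  2.08 -0.    1.43  1.16]
 shift cm [-20.22  -7.72  27.  ] turn [-0.3  0.1  0.1] ->jaw -63.6
```

>>> {"method": "play_rows", "body": {
  "steps": [
    [-3,-4,4,0,0,0,1],
    [-7,-7,9,0,0,0,1],
    [-10,-7.7,13.8,0,0,0,1],
    [-13.4,-7.7,18.4,0,0,0,1],
    [-16.8,-7.7,23,0,0,0,1]
  ]
}}

```text
time_s: 7.95
ee_pos: [0.566, 0.3035, 0.1945]
tcp_rot: [-1.394, 0.862, -0.862]
contact_force: [-0.2, -0.6, 0.6]
width: 0.0856
```

>>> {"method": "play_rows", "body": {
  "steps": [
    [-2.7,0,3,0,0,0,1],
    [-2.7,0,3,0,0,0,1],
    [-2.7,0,3,0,0,0,1]
  ]
}}

```text
time_s: 8.32
ee_pos: [0.58, 0.3386, 0.1945]
tcp_rot: [-1.394, 0.863, -0.862]
contact_force: [-0.4, -0.4, 0.5]
width: 0.0853
```

```bash
python3 look.py w6 yellow_cup_mid green_place; python3 col.py green; python3 -c "
from h import *
plan(.587,.357,.0575)"
```

```text
t 8.38 pos [0.5801 0.3382 0.195 ] jaw -63.5 w 0.0856 q [ 0.49  0.12  1.51 -0.    1.51  1.6 ]
 shift cm [-0.03  0.05  0.01] turn [ 0. -0.  0.] ->jaw -63.5
yellow_cup_mid 0.69 [266. 143. 329. 207.] top z 0.0734 med [0.5877 0.3655 0.072 ] rect [0.587  0.3657] [0.057 0.057] 4.4 circ [0.5869 0.3656] 0.0289
green_place 0.8 [258. 119. 342. 181.] top z 0.0065 med [0.6128 0.3747 0.0052] rect [0.6053 0.3714] [0.059 0.084] 13.1 circ [0.593  0.3687] 0.0421
green enc [0.5931 0.3686] 0.0416 lsq [0.5931 0.3688] 0.0412 n 2053 z 0.0052
t 8.47 pos [0.5802 0.3381 0.1956] jaw -63.6 w 0.0853 q [ 0.49  0.12  1.51 -0.    1.51  1.6 ]
 shift cm [-1.39 13.81  1.45] turn [-0.  0.  0.] ->jaw -63.6
```

View pics/w6.png

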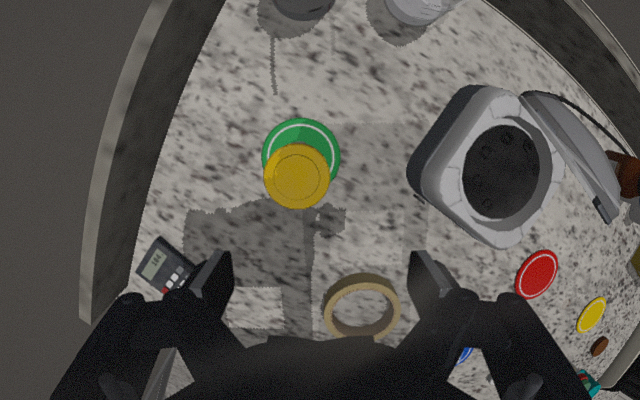

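>>> {"method": "play_rows", "body": {
  "steps": [
    [-2.2,4,1.85,0,0,0,1],
    [-2.2,9,1.85,0,0,0,1],
    [-2.2,12.5,1.85,0,0,0,1],
    [-2.2,13.5,1.85,0,0,0,1],
    [-2.2,13.5,1.85,0,0,0,1]
  ]
}}

```text
time_s: 9.1
ee_pos: [0.5873, 0.3666, 0.0613]
tcp_rot: [-1.392, 0.862, -0.863]
contact_force: [0.3, -0.4, 1.8]
width: 0.0854
```

>>> {"method": "play_rows", "body": {
  "steps": [
    [0,0,0,0,0,0,0.8],
    [0,0,0,0,0,0,0.5],
    [0,0,0,0,0,0,0.4],
    [0,0,0,0,0,0,0.4],
    [0,-0.5,0,0,0,0,0.4]
  ]
}}

```text
time_s: 9.72
ee_pos: [0.5872, 0.367, 0.0663]
tcp_rot: [-1.392, 0.862, -0.863]
contact_force: [-0.2, -0.5, -0.5]
width: 0.0545
```

>>> {"method": "play_rows", "body": {
  "steps": [
    [0,-3,0,0,0,0,0.4],
    [0,-5,0,0,0,0,0.4],
    [0,-5,0,0,0,0,0.4]
  ]
}}

```text
time_s: 10.1
ee_pos: [0.5877, 0.3673, 0.1176]
tcp_rot: [-1.39, 0.861, -0.863]
contact_force: [-0.2, -0.7, -0.8]
width: 0.0545
```

```bash
python3 look.py w7 yellow_cup_mid green_place; python3 col.py green; python3 -c "
from h import *
plan(.587,-.232,.2,-63.6);plan(.587,-.232,.2,-100)"
```

```text
t 10.15 pos [0.5872 0.367  0.116 ] jaw -63.5 w 0.0544 q [0.52 0.21 1.54 0.   1.39 1.63]
 shift cm [-0.01 -0.17  0.06] turn [-0.1 -0.  -0. ] ->jaw -63.5
yellow_cup_mid 0.93 [264. 194. 379. 328.] top z 0.1283 med [0.5891 0.3683 0.1272] rect [0.5861 0.3671] [0.057 0.055] 22.5 circ [0.5858 0.3668] 0.0292
green_place 0.9 [266. 146. 377. 228.] top z 0.0065 med [0.6056 0.3776 0.0052] rect [0.6015 0.3726] [0.064 0.084] 22.5 circ [0.5931 0.369 ] 0.0423
green enc [0.5928 0.3686] 0.0419 lsq [0.5931 0.369 ] 0.0413 n 5049 z 0.0052
t 10.25 pos [0.5867 0.3667 0.1144] jaw -63.5 w 0.0544 q [0.52 0.21 1.54 0.   1.39 1.63]
 shift cm [ 53.6   -8.53 -26.68] turn [0.1 0.1 0. ] ->jaw -63.6
t 10.25 pos [0.5867 0.3667 0.1144] jaw -63.5 w 0.0544 q [0.52 0.21 1.54 0.   1.39 1.63]
 shift cm [ 53.6   -8.53 -26.68] turn [ 0.1 36.5  0. ] ->jaw -100.0
```

View pics/w7.png

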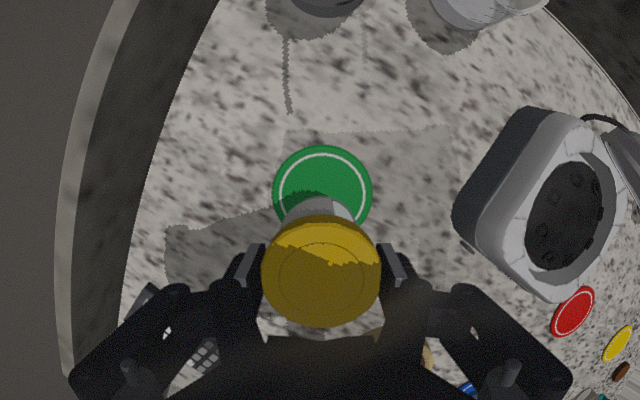

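>>> {"method": "play_rows", "body": {
  "steps": [
    [2.5,-4.5,-2.2,0,0,0,0.4],
    [6.5,-7.5,-5.8,0,0,0,0.4],
    [10.7,-8.5,-9.4,0,0,0,0.4],
    [15,-8.5,-13.2,0,0,0,0.4],
    [19.2,-8.5,-16.9,0,0,0,0.4]
  ]
}}

```text
time_s: 10.88
ee_pos: [0.5204, 0.1181, 0.1995]
tcp_rot: [-1.394, 0.863, -0.862]
contact_force: [1.4, -0.1, -0.8]
width: 0.0545
```

```bash
python3 -c "
from h import *
plan(.585,-.18,.2)"
```

```text
t 10.88 pos [0.5204 0.1181 0.1995] jaw -63.5 w 0.0545 q [ 0.18 -0.18  1.8  -0.    1.52  1.28]
 shift cm [29.56 -0.05 -7.52] turn [ 0.1  0.  -0. ] ->jaw -63.5
```

>>> {"method": "play_rows", "body": {
  "steps": [
    [5.9,0,-1.5,0,0,0,0.4],
    [11.8,0,-3,0,0,0,0.4],
    [17.7,0,-4.5,0,0,0,0.4],
    [23.6,1.5,-6,0,0,0,0.4],
    [29,3,-7.5,0,0,0,0.4]
  ]
}}

```text
time_s: 11.5
ee_pos: [0.5835, -0.1754, 0.169]
tcp_rot: [-1.393, 0.863, -0.862]
contact_force: [0.7, 0.9, 0.1]
width: 0.0548
```

>>> {"method": "play_rows", "body": {
  "steps": [
    [3,2,-1,0,0,0,0.4],
    [4.5,4,-2,0,0,0,0.4],
    [4.5,5,-2,0,0,0,0.4],
    [4.5,5,-2,0,0,0,0.4]
  ]
}}

```text
time_s: 12.0
ee_pos: [0.5854, -0.2214, 0.1196]
tcp_rot: [-1.393, 0.863, -0.861]
contact_force: [0.3, 0.2, 0.0]
width: 0.0545
```

```bash
python3 look.py w8 yellow_cup_mid yellow_place; python3 col.py yellow; python3 -c "
from h import *
plan(.587,-.232,.062)"
```

```text
t 12.05 pos [ 0.5858 -0.2215  0.1206] jaw -63.5 w 0.0547 q [-0.4   0.07  1.69  0.    1.38  0.71]
 shift cm [-0.02  0.1  -0.03] turn [-0. -0. -0.] ->jaw -63.5
yellow_cup_mid 0.81 [260. 196. 381. 329.] top z 0.1303 med [ 0.5867 -0.2205  0.1291] rect [ 0.5843 -0.2214] [0.056 0.055] 29.1 circ [ 0.5839 -0.2218] 0.0289
yellow_place 0.81 [288. 162. 385. 232.] top z 0.0064 med [ 0.6024 -0.2344  0.0052] rect [ 0.5995 -0.2341] [0.056 0.084] 7.7 circ [ 0.5864 -0.2358] 0.0419
yellow enc [ 0.5858 -0.2363] 0.0428 lsq [ 0.5855 -0.2362] 0.0424 n 4212 z 0.0052
t 12.15 pos [ 0.5862 -0.2217  0.1214] jaw -63.5 w 0.0545 q [-0.4   0.07  1.69  0.    1.38  0.71]
 shift cm [ 0.95  5.95 -0.39] turn [-0.   0.   0.1] ->jaw -63.5
```

View pics/w8.png

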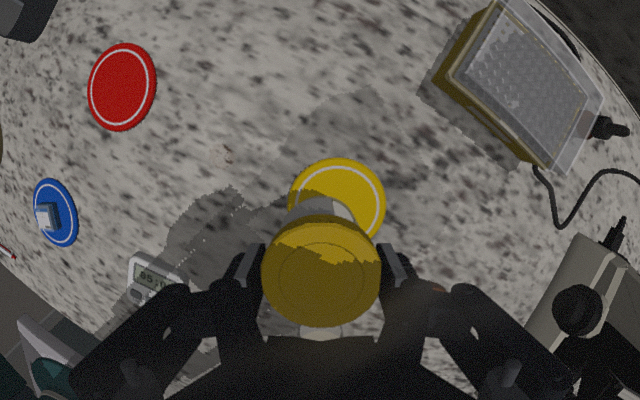

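>>> {"method": "play_rows", "body": {
  "steps": [
    [1.4,1,-0.45,0,0,0,0.4],
    [1.4,4,-0.45,0,0,0,0.4],
    [1.4,5.4,-0.45,0,0,0,0.4],
    [1.4,5.7,-0.45,0,0,0,0.4],
    [1.4,5.7,-0.45,0,0,0,0.4]
  ]
}}

```text
time_s: 12.78
ee_pos: [0.5883, -0.2373, 0.0641]
tcp_rot: [-1.393, 0.862, -0.863]
contact_force: [-0.1, -0.1, 0.7]
width: 0.0543
```

>>> {"method": "play_rows", "body": {
  "steps": [
    [0,0.1,0,0,0,0,0.4],
    [0,0.2,0,0,0,0,0.4]
  ]
}}

```text
time_s: 13.02
ee_pos: [0.5884, -0.2372, 0.0624]
tcp_rot: [-1.393, 0.861, -0.863]
contact_force: [-0.5, 0.3, 10.9]
width: 0.0547
```

Contact (11 N); release and rise.

>>> {"method": "play_rows", "body": {
  "steps": [
    [0,0,0,0,0,0,0.7],
    [0,0,0,0,0,0,1],
    [0,-0.3,0,0,0,0,1],
    [0,-3,0,0,0,0,1],
    [0,-8,0,0,0,0,1]
  ]
}}

```text
time_s: 13.65
ee_pos: [0.5871, -0.2367, 0.1406]
tcp_rot: [-1.394, 0.865, -0.859]
contact_force: [0.6, 0.2, 0.4]
width: 0.0858
```

>>> {"method": "play_rows", "body": {
  "steps": [
    [0,-3,-3,0,0,0,1],
    [2,-3,-8,0,0,0,1],
    [0.5,-3,-12,0,0,0,1],
    [0.5,-3,-12,0,0,0,1]
  ]
}}

```text
time_s: 14.15
ee_pos: [0.481, -0.2957, 0.1721]
tcp_rot: [-1.393, 0.863, -0.865]
contact_force: [0.0, -0.1, 0.2]
width: 0.0855
```

```bash
python3 look.py w9 yellow_cup_mid yellow_place dish_mid; python3 col.py yellow; python3 -c "
from h import *
plan(.4607,-.2843,.079,-45);plan(.4607,-.2843,.079)"
```

```text
t 14.2 pos [ 0.4822 -0.2954  0.1721] jaw -63.6 w 0.0851 q [-0.59 -0.1   1.77  0.    1.47  0.52]
 shift cm [-0.03  0.   -0.12] turn [-0.  0.  0.] ->jaw -63.6
yellow_cup_mid 0.75 [278.  15. 351.  87.] top z 0.0736 med [ 0.5863 -0.2391  0.0721] rect [ 0.5869 -0.2385] [0.055 0.055] 26.1 circ [ 0.587  -0.2386] 0.0286
yellow_place 0.86 [264.  48. 358. 104.] top z 0.0067 med [ 0.5622 -0.2473  0.0052] rect [ 0.5738 -0.2404] [0.058 0.084] 20.5 circ [ 0.5858 -0.236 ] 0.0423
dish_mid 0.97 [265. 194. 329. 258.] top z 0.0835 med [ 0.4617 -0.2841  0.0825] rect [ 0.4607 -0.2846] [0.049 0.049] 69.3 circ [ 0.4602 -0.2848] 0.0255
dish_mid 0.68 [378. 141. 431. 193.] top z 0.0162 med [ 0.536  -0.3611  0.015 ] rect [ 0.5356 -0.3621] [0.049 0.049] 29.0 circ [ 0.5358 -0.3618] 0.0255
yellow enc [ 0.5867 -0.2357] 0.0425 lsq [ 0.5865 -0.2358] 0.042 n 1855 z 0.0052
t 14.35 pos [ 0.4835 -0.2949  0.1716] jaw -63.5 w 0.0856 q [-0.59 -0.09  1.77  0.    1.47  0.52]
 shift cm [-1.96  9.26 -1.57] turn [ -0.  -18.5   0. ] ->jaw -45.0
t 14.35 pos [ 0.4835 -0.2949  0.1716] jaw -63.5 w 0.0856 q [-0.59 -0.09  1.77  0.    1.47  0.52]
 shift cm [-1.96  9.26 -1.57] turn [-0.  0.  0.] ->jaw -63.5
```

View pics/w9.png

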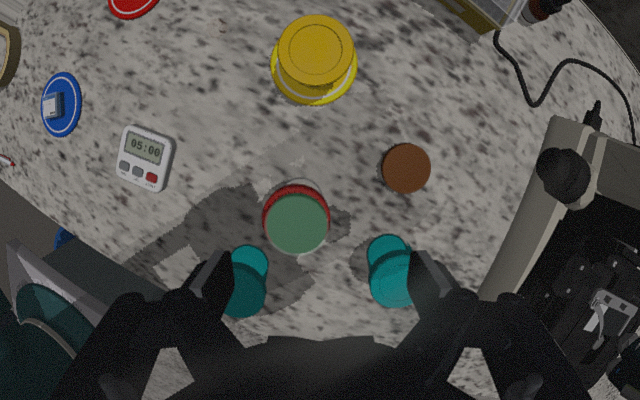

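>>> {"method": "play_rows", "body": {
  "steps": [
    [-1.9,2,-1.6,0,0,0,0.9],
    [-1.9,6,-1.6,0,0,0,0.9],
    [-1.9,8,-1.6,0,0,0,0.9],
    [-1.9,8,-1.6,0,0,0,0.9]
  ]
}}

```text
time_s: 14.85
ee_pos: [0.46, -0.2847, 0.0903]
tcp_rot: [-1.393, 0.864, -0.86]
contact_force: [0.3, 0.2, -0.2]
width: 0.077
```

```bash
python3 look.py w10 dish_mid; python3 -c "
from h import *
plan(.4605,-.2847,.080)"
```

```text
t 14.9 pos [ 0.4605 -0.2851  0.0917] jaw -63.5 w 0.0769 q [-0.6  -0.09  1.9   0.    1.33  0.51]
 shift cm [-0.06  0.14 -0.02] turn [ 0.  0. -0.] ->jaw -63.5
dish_mid 0.64 [272. 206. 370. 299.] top z 0.0834 med [ 0.4623 -0.2837  0.0825] rect [ 0.4604 -0.2847] [0.05 0.05] 6.0 circ [ 0.4603 -0.2849] 0.0254
dish_mid 0.56 [423. 137. 490. 204.] top z 0.0161 med [ 0.5357 -0.3598  0.015 ] rect [ 0.5354 -0.3616] [0.049 0.049] 82.6 circ [ 0.5357 -0.362 ] 0.0255
t 14.95 pos [ 0.4607 -0.2854  0.0925] jaw -63.5 w 0.0771 q [-0.6  -0.09  1.9   0.    1.33  0.51]
 shift cm [-0.08  1.25  0.01] turn [-0.  0.  0.] ->jaw -63.5
```

>>> {"method": "play_rows", "body": {
  "steps": [
    [-0.05,1.1,0,0,0,0,0.85],
    [-0.05,1.1,0,0,0,0,0.7],
    [-0.05,1.1,0,0,0,0,0.5],
    [-0.05,1.1,0,0,0,0,0.4],
    [-0.05,1.1,0,0,0,0,0.4]
  ]
}}

```text
time_s: 15.58
ee_pos: [0.4599, -0.2848, 0.0809]
tcp_rot: [-1.393, 0.862, -0.863]
contact_force: [-0.5, 0.3, 3.5]
width: 0.0482
```

>>> {"method": "play_rows", "body": {
  "steps": [
    [0,-0.3,0,0,0,0,0.4],
    [0,-2,0,0,0,0,0.4],
    [0,-5,0,0,0,0,0.4],
    [0,-8,0,0,0,0,0.4],
    [0,-8,0,0,0,0,0.4]
  ]
}}

```text
time_s: 16.2
ee_pos: [0.4606, -0.2853, 0.1641]
tcp_rot: [-1.393, 0.859, -0.866]
contact_force: [0.1, 0.5, -0.8]
width: 0.0487
```

```bash
python3 look.py w11 dish_mid red_cup_mid; python3 -c "
from h import *
plan(.5,.0,.18)"
```

```text
t 16.25 pos [ 0.4602 -0.285   0.1623] jaw -63.5 w 0.0485 q [-0.6  -0.15  1.83 -0.    1.45  0.51]
 shift cm [ 0.05 -0.18  0.03] turn [-0.1  0.   0.1] ->jaw -63.5
dish_mid 0.85 [400. 129. 448. 182.] top z 0.0162 med [ 0.5359 -0.3607  0.015 ] rect [ 0.5362 -0.3614] [0.049 0.05 ] 28.6 circ [ 0.5356 -0.362 ] 0.0256
dish_mid 0.72 [269. 212. 371. 312.] top z 0.1666 med [ 0.463  -0.2835  0.1657] rect [ 0.4607 -0.2846] [0.051 0.048] 28.0 circ [ 0.4607 -0.2845] 0.0254
dish_mid 0.37 [ 44.  59.  87. 125.] top z 0.0066 med [0.4437 0.0324 0.0053] rect [0.4353 0.0446] [0.08  0.081] 13.7 circ [0.4355 0.0457] 0.0422
red_cup_mid 0.8 [385. 223. 448. 288.] top z 0.068 med [ 0.4551 -0.3942  0.0669] rect [ 0.4546 -0.3969] [0.055 0.037] 59.7 circ [ 0.4512 -0.3939] 0.0282
red_cup_mid 0.79 [223. 240. 280. 311.] top z 0.0682 med [ 0.3704 -0.2821  0.0674] rect [ 0.3702 -0.2634] [0.057 0.024] 78.6 circ [ 0.3686 -0.263 ] 0.0285
red_cup_mid 0.71 [282. 166. 357. 222.] top z 0.0682 med [ 0.4675 -0.2773  0.067 ] rect [ 0.4671 -0.2792] [0.039 0.057] 29.2 circ [ 0.4594 -0.2832] 0.0288
t 16.35 pos [ 0.4596 -0.2846  0.1603] jaw -63.5 w 0.0486 q [-0.6  -0.14  1.83 -0.    1.45  0.51]
 shift cm [-23.67  -1.97  16.31] turn [ 0.  0. -0.] ->jaw -63.5
```

View pics/w11.png

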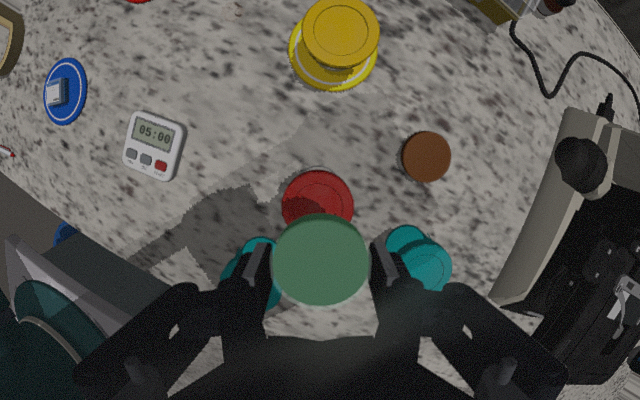

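>>> {"method": "play_rows", "body": {
  "steps": [
    [-4.8,-1,3.3,0,0,0,0.4],
    [-9.6,-2,6.6,0,0,0,0.4],
    [-14.4,-2,9.9,0,0,0,0.4],
    [-19.2,-2,13.2,0,0,0,0.4],
    [-24,-2,16.5,0,0,0,0.4]
  ]
}}

```text
time_s: 16.98
ee_pos: [0.5001, 0.0056, 0.1798]
tcp_rot: [-1.393, 0.863, -0.862]
contact_force: [2.0, -0.8, -0.1]
width: 0.0483
```

```bash
python3 -c "
from h import *
plan(.53,.25,.18)"
```

```text
t 16.98 pos [0.5001 0.0056 0.1798] jaw -63.5 w 0.0483 q [-0.04 -0.25  1.89  0.    1.5   1.07]
 shift cm [-2.055e+01 -2.000e-02  1.358e+01] turn [ 0.  0. -0.] ->jaw -63.5
```

>>> {"method": "play_rows", "body": {
  "steps": [
    [-5,0,3.3,0,0,0,0.4],
    [-10,0,6.6,0,0,0,0.4],
    [-15,0,9.9,0,0,0,0.4],
    [-19.5,1,13,0,0,0,0.4],
    [-23,3,15.5,0,0,0,0.4]
  ]
}}

```text
time_s: 17.6
ee_pos: [0.5365, 0.2809, 0.1499]
tcp_rot: [-1.393, 0.862, -0.862]
contact_force: [0.6, -1.0, 0.3]
width: 0.0486
```

```bash
python3 -c "
from h import *
plan(.59,.36,.06)"
```

```text
t 17.6 pos [0.5365 0.2809 0.1499] jaw -63.5 w 0.0486 q [0.44 0.01 1.71 0.   1.43 1.55]
 shift cm [-4.68  8.99  8.32] turn [-0. -0. -0.] ->jaw -63.5
```

>>> {"method": "play_rows", "body": {
  "steps": [
    [-2.3,3,4,0,0,0,0.4],
    [-4.5,6,8,0,0,0,0.4],
    [-4.7,9,8.3,0,0,0,0.4],
    [-4.7,9,8.3,0,0,0,0.4],
    [-4.7,9,8.3,0,0,0,0.4]
  ]
}}

```text
time_s: 18.23
ee_pos: [0.5901, 0.3575, 0.0615]
tcp_rot: [-1.393, 0.862, -0.863]
contact_force: [-0.8, 0.0, -0.1]
width: 0.0483
```

```bash
python3 look.py w12 dish_mid; python3 col.py green; python3 -c "
from h import *
plan(.593,.3687,.019)"
```

```text
t 18.27 pos [0.5903 0.3575 0.0621] jaw -63.5 w 0.0485 q [ 0.51  0.25  1.59 -0.    1.3   1.62]
 shift cm [-0.01  0.07 -0.03] turn [-0.1 -0.  -0. ] ->jaw -63.5
green enc [0.5931 0.3686] 0.0419 lsq [0.5937 0.3691] 0.0409 n 7851 z 0.0053
t 18.32 pos [0.5904 0.3576 0.0624] jaw -63.5 w 0.0487 q [ 0.51  0.25  1.59 -0.    1.3   1.62]
 shift cm [-0.88  4.34  0.71] turn [-0.1 -0.  -0. ] ->jaw -63.5
```

>>> {"method": "play_rows", "body": {
  "steps": [
    [-0.9,1,0.7,0,0,0,0.4],
    [-0.9,3,0.7,0,0,0,0.4],
    [-0.9,4,0.7,0,0,0,0.4],
    [-0.9,4.2,0.7,0,0,0,0.4],
    [-0.9,4.3,0.7,0,0,0,0.4]
  ]
}}

```text
time_s: 18.95
ee_pos: [0.5922, 0.3688, 0.0172]
tcp_rot: [-1.393, 0.863, -0.862]
contact_force: [-1.7, -1.4, 4.4]
width: 0.0489
```

>>> {"method": "play_rows", "body": {
  "steps": [
    [0,0.1,0,0,0,0,0.4],
    [0,0.1,0,0,0,0,0.4]
  ]
}}

```text
time_s: 19.2
ee_pos: [0.5924, 0.3689, 0.0172]
tcp_rot: [-1.393, 0.862, -0.863]
contact_force: [-2.5, -0.5, 6.0]
width: 0.0483
```

>>> {"method": "play_rows", "body": {
  "steps": [
    [0,0,0,0,0,0,0.7],
    [0,0,0,0,0,0,1],
    [0,-0.5,0,0,0,0,1],
    [0,-4,0,0,0,0,1],
    [0,-10,0,0,0,0,1]
  ]
}}

```text
time_s: 19.82
ee_pos: [0.5913, 0.3684, 0.1157]
tcp_rot: [-1.397, 0.864, -0.861]
contact_force: [0.6, -0.0, 1.2]
width: 0.0856
```

>>> {"method": "play_rows", "body": {
  "steps": [
    [0,-3,-2,0,0,0,1],
    [0,-5,-5,0,0,0,1],
    [0,-5,-5,0,0,0,1]
  ]
}}

```text
time_s: 20.2
ee_pos: [0.5471, 0.3465, 0.1692]
tcp_rot: [-1.39, 0.861, -0.863]
contact_force: [-0.3, 1.0, 0.3]
width: 0.0856
```

```bash
python3 look.py w13 dish_mid; python3 col.py green; python3 -c "
from h import *
plan(.50,.07,.2,-45)"
```

```text
t 20.25 pos [0.5475 0.3467 0.1677] jaw -63.5 w 0.0854 q [0.53 0.09 1.6  0.   1.46 1.63]
 shift cm [-0.   -0.15 -0.04] turn [-0.1 -0.  -0. ] ->jaw -63.5
dish_mid 0.73 [293. 108. 348. 164.] top z 0.0213 med [0.5925 0.3699 0.0201] rect [0.5925 0.3705] [0.049 0.048] 27.6 circ [0.5925 0.3695] 0.025
dish_mid 0.59 [608. 336. 620. 353.] top z 0.0153 med [ 0.5318 -0.3544  0.0146] rect [ 0.53   -0.3593] [0.052 0.035] 84.7 circ [ 0.5335 -0.3596] 0.0263
green enc [0.593  0.3685] 0.0419 lsq [0.593  0.3688] 0.0413 n 3417 z 0.0053
t 20.3 pos [0.5476 0.3467 0.1666] jaw -63.5 w 0.0851 q [ 0.53  0.09  1.6  -0.    1.46  1.63]
 shift cm [ 22.64  -3.35 -16.6 ] turn [ -0.  -18.5   0. ] ->jaw -45.0
```

View pics/w13.png

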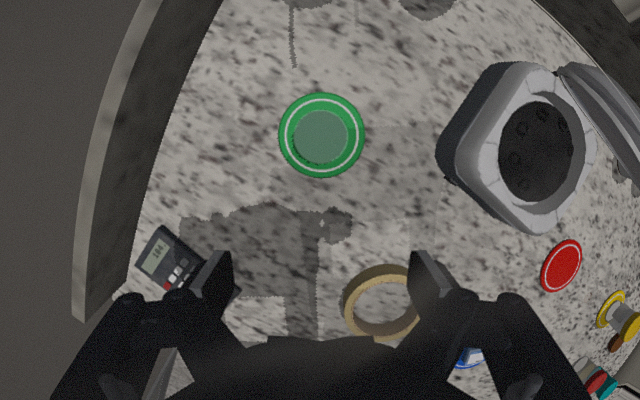

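>>> {"method": "play_rows", "body": {
  "steps": [
    [4.8,-1,-3.6,0,0,0,1],
    [9.6,-2,-7.2,0,0,0,1],
    [14.4,-2,-10.8,0,0,0,1],
    [19.2,-2,-14.4,0,0,0,1],
    [24,-2,-17,0,0,0,1]
  ]
}}

```text
time_s: 20.92
ee_pos: [0.502, 0.0542, 0.1858]
tcp_rot: [-1.394, 0.863, -0.862]
contact_force: [1.2, -0.2, 0.8]
width: 0.0854
```

```bash
python3 -c "
from h import *
plan(.47,-.22,.18)"
```

```text
t 20.93 pos [0.502  0.0542 0.1858] jaw -63.5 w 0.0854 q [ 0.06 -0.24  1.87 -0.    1.51  1.17]
 shift cm [ 23.12   0.59 -15.1 ] turn [ 0.  0. -0.] ->jaw -63.5
```

>>> {"method": "play_rows", "body": {
  "steps": [
    [5,0,-3.2,0,0,0,1],
    [10,0,-6.4,0,0,0,1],
    [15,0.3,-9.6,0,0,0,1],
    [20,0.5,-12.8,0,0,0,1],
    [24,0.5,-15.5,0,0,0,1]
  ]
}}

```text
time_s: 21.55
ee_pos: [0.4702, -0.2303, 0.1804]
tcp_rot: [-1.393, 0.864, -0.862]
contact_force: [0.5, 0.2, 0.5]
width: 0.0853
```

>>> {"method": "play_rows", "body": {
  "steps": [
    [2,2,-1,0,0,0,0.9],
    [3,3,-1.5,0,0,0,0.9],
    [3,3,-1.5,0,0,0,0.9]
  ]
}}

```text
time_s: 21.92
ee_pos: [0.4704, -0.2609, 0.1498]
tcp_rot: [-1.393, 0.865, -0.86]
contact_force: [-0.8, -0.3, -0.3]
width: 0.0772
```

```bash
python3 look.py w14 red_cup_mid; python3 -c "
from h import *
plan(.4594,-.2835,.057)"
```

```text
t 21.98 pos [ 0.4707 -0.2606  0.1508] jaw -63.5 w 0.0767 q [-0.55 -0.14  1.85  0.    1.44  0.55]
 shift cm [ 0.01  0.1  -0.04] turn [ 0.   0.  -0.1] ->jaw -63.5
red_cup_mid 0.96 [302. 188. 378. 271.] top z 0.0682 med [ 0.4607 -0.2821  0.067 ] rect [ 0.4597 -0.2832] [0.057 0.056] 26.1 circ [ 0.4591 -0.2831] 0.0291
red_cup_mid 0.8 [416. 243. 471. 296.] top z 0.0682 med [ 0.4673 -0.3943  0.0672] rect [ 0.4669 -0.3968] [0.042 0.014] 81.1 circ [ 0.4643 -0.3964] 0.021
red_cup_mid 0.64 [238. 261. 305. 338.] top z 0.068 med [ 0.3696 -0.2617  0.0668] rect [ 0.3678 -0.2618] [0.054 0.057] 36.0 circ [ 0.3672 -0.2629] 0.0291
t 22.02 pos [ 0.471  -0.2605  0.1515] jaw -63.5 w 0.0768 q [-0.55 -0.15  1.85  0.    1.44  0.55]
 shift cm [ 1.55  9.45 -2.06] turn [-0. -0. -0.] ->jaw -63.5
```

View pics/w14.png

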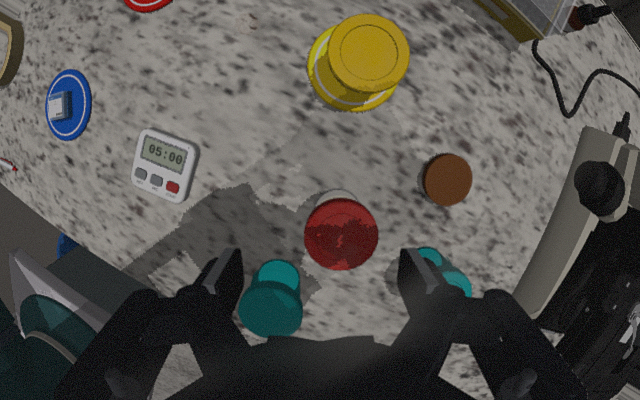

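>>> {"method": "play_rows", "body": {
  "steps": [
    [1.5,1,-2.05,0,0,0,0.9],
    [1.5,5,-2.05,0,0,0,0.9],
    [1.5,8,-2.05,0,0,0,0.9],
    [1.5,9.3,-2.05,0,0,0,0.9],
    [1.5,9.3,-2.05,0,0,0,0.9]
  ]
}}

```text
time_s: 22.65
ee_pos: [0.4592, -0.2835, 0.0587]
tcp_rot: [-1.393, 0.862, -0.862]
contact_force: [-0.3, 0.3, 0.7]
width: 0.0768
```

>>> {"method": "play_rows", "body": {
  "steps": [
    [0,0,0,0,0,0,0.6],
    [0,0,0,0,0,0,0.4],
    [0,0,0,0,0,0,0.4],
    [0,0,0,0,0,0,0.4]
  ],
  "force": 35
}}

```text
time_s: 23.15
ee_pos: [0.4596, -0.2843, 0.0604]
tcp_rot: [-1.393, 0.861, -0.864]
contact_force: [-2.3, 2.6, 6.6]
width: 0.0548
```

>>> {"method": "play_rows", "body": {
  "steps": [
    [0,-1,0,0,0,0,0.4],
    [0,-4,0,0,0,0,0.4],
    [0,-8,0,0,0,0,0.4],
    [0,-11,0,0,0,0,0.4],
    [0,-11,0,0,0,0,0.4]
  ]
}}

```text
time_s: 23.78
ee_pos: [0.4597, -0.2846, 0.1721]
tcp_rot: [-1.393, 0.858, -0.867]
contact_force: [0.0, -0.1, -0.9]
width: 0.0545
```

```bash
python3 look.py w15 red_cup_mid; python3 -c "
from h import *
plan(.59,-.03,.12)"
```

```text
t 23.82 pos [ 0.4592 -0.2843  0.1701] jaw -63.5 w 0.0549 q [-0.6  -0.15  1.82 -0.    1.47  0.51]
 shift cm [ 0.05 -0.2   0.03] turn [-0.1  0.   0.1] ->jaw -63.5
red_cup_mid 0.91 [260. 192. 380. 320.] top z 0.18 med [ 0.4624 -0.2828  0.1788] rect [ 0.4597 -0.2841] [0.057 0.055] 26.7 circ [ 0.4595 -0.2846] 0.0293
red_cup_mid 0.83 [226. 234. 274. 307.] top z 0.0684 med [ 0.3545 -0.2802  0.0671] rect [ 0.3621 -0.2614] [0.055 0.014] 64.6 circ [ 0.3604 -0.2606] 0.0277
red_cup_mid 0.83 [384. 217. 449. 286.] top z 0.0681 med [ 0.4561 -0.3958  0.0668] rect [ 0.4566 -0.3965] [0.056 0.034] 69.7 circ [ 0.4478 -0.3932] 0.028
t 23.88 pos [ 0.4589 -0.284   0.1687] jaw -63.5 w 0.0551 q [-0.6  -0.15  1.83 -0.    1.47  0.51]
 shift cm [-16.89   4.87  23.06] turn [-0.  0.  0.] ->jaw -63.5
```

>>> {"method": "play_rows", "body": {
  "steps": [
    [-3.5,0,4.8,0,0,0,0.4],
    [-7,0,9.5,0,0,0,0.4],
    [-10.5,0.5,14.2,0,0,0,0.4],
    [-14,2,19,0,0,0,0.4],
    [-16.9,4,23,0,0,0,0.4]
  ]
}}

```text
time_s: 24.5
ee_pos: [0.5898, -0.0281, 0.1273]
tcp_rot: [-1.394, 0.862, -0.862]
contact_force: [0.6, -0.8, -0.1]
width: 0.0547
```

>>> {"method": "play_rows", "body": {
  "steps": [
    [-0.5,1,0.3,0,0,0,0.4],
    [-0.5,1,0.3,0,0,0,0.4],
    [-0.5,1,0.3,0,0,0,0.4]
  ]
}}

```text
time_s: 24.88
ee_pos: [0.5897, -0.0255, 0.1189]
tcp_rot: [-1.393, 0.863, -0.864]
contact_force: [0.3, -0.1, -0.9]
width: 0.055
```

```bash
python3 look.py w16 red_cup_mid red_place; python3 col.py red; python3 -c "
from h import *
plan(.5995,-.0075,.0635)"
```

```text
t 24.93 pos [ 0.5898 -0.0255  0.1192] jaw -63.6 w 0.0547 q [-0.09 -0.01  1.77 -0.    1.38  1.02]
 shift cm [-0.01  0.03 -0.01] turn [-0.  0.  0.] ->jaw -63.6
red_cup_mid 0.96 [260. 192. 380. 324.] top z 0.1268 med [ 0.5924 -0.0236  0.1256] rect [ 0.5896 -0.025 ] [0.057 0.055] 25.0 circ [ 0.5895 -0.0251] 0.0291
red_place 0.64 [257. 133. 358. 223.] top z 0.0065 med [6.084e-01 1.000e-04 5.300e-03] rect [ 0.6046 -0.0032] [0.07  0.084] 40.3 circ [ 0.5997 -0.0072] 0.0422
red enc [ 0.5985 -0.0077] 0.0426 lsq [ 0.5992 -0.0075] 0.0418 n 6154 z 0.0053
t 25.02 pos [ 0.5899 -0.0254  0.1192] jaw -63.6 w 0.0547 q [-0.09 -0.01  1.77 -0.    1.38  1.02]
 shift cm [-1.18  5.57  1.65] turn [-0.1  0.   0. ] ->jaw -63.6
```

View pics/w16.png

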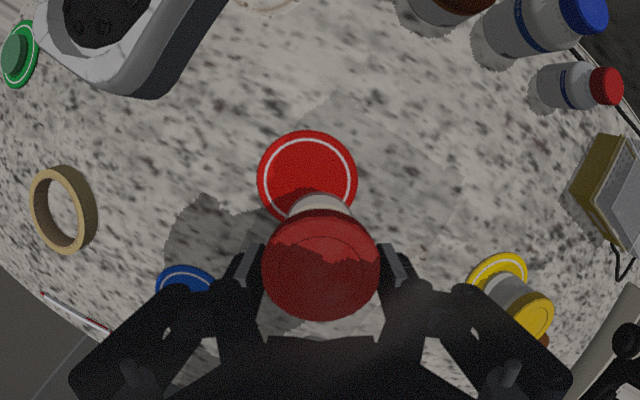

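>>> {"method": "play_rows", "body": {
  "steps": [
    [-1.2,0.5,1.65,0,0,0,0.4],
    [-1.2,3,1.65,0,0,0,0.4],
    [-1.2,4.8,1.65,0,0,0,0.4],
    [-1.2,5.2,1.65,0,0,0,0.4],
    [-1.2,5.3,1.65,0,0,0,0.4]
  ]
}}

```text
time_s: 25.65
ee_pos: [0.5995, -0.0062, 0.0657]
tcp_rot: [-1.393, 0.862, -0.862]
contact_force: [0.5, 0.4, 0.0]
width: 0.0545
```

>>> {"method": "play_rows", "body": {
  "steps": [
    [0,0.1,0,0,0,0,0.4],
    [0,0.1,0,0,0,0,0.4]
  ]
}}

```text
time_s: 25.9
ee_pos: [0.5997, -0.0062, 0.0654]
tcp_rot: [-1.392, 0.862, -0.863]
contact_force: [-1.2, 2.6, 5.7]
width: 0.055
```

>>> {"method": "play_rows", "body": {
  "steps": [
    [0,0,0,0,0,0,0.7],
    [0,0,0,0,0,0,1],
    [0,-0.3,0,0,0,0,1],
    [0,-3,0,0,0,0,1],
    [0,-8,0,0,0,0,1]
  ]
}}

```text
time_s: 26.52
ee_pos: [0.5984, -0.0063, 0.1437]
tcp_rot: [-1.395, 0.865, -0.86]
contact_force: [0.7, -0.6, -0.6]
width: 0.0855
```

>>> {"method": "play_rows", "body": {
  "steps": [
    [0,-5,-2,0,0,0,1],
    [0,-9,-7,0,0,0,1],
    [0,-10,-11,0,0,0,1],
    [0,-10,-11,0,0,0,1]
  ]
}}

```text
time_s: 27.02
ee_pos: [0.4997, -0.0562, 0.2465]
tcp_rot: [-1.391, 0.861, -0.866]
contact_force: [0.6, 0.2, -0.8]
width: 0.0853
```

```bash
python3 look.py w17 red_cup_mid yellow_cup_mid slip_box_mid dish_mid bench_timer_mid tape_roll_mid; python3 col.py red yellow blue green
python3 - <<'E'
from h import *
f=grab('side'); b=cv2.resize(f['image'][120:320,250:460],None,fx=2.8,fy=2.8,interpolation=3); save(b,'s2')
f=grab('top'); P=cloud(f); save(f['image'],'t2')
for n in "red_cup_mid yellow_cup_mid dish_mid slip_box_mid bench_timer_mid tape_roll_mid".split():
    for d in silhouettes(n,'top')[:3]:
        p=P[d['mask']]; p=p[~np.isnan(p[:,0])]; zt=np.percentile(p[:,2],90); q=p[p[:,2]>zt-.006]
        print(n,round(d['confidence'],2),((q.min(0)+q.max(0))/2).round(3))
E
```

```text
t 27.07 pos [ 0.5005 -0.0558  0.2455] jaw -63.6 w 0.0855 q [-0.16 -0.27  1.8   0.    1.61  0.95]
 shift cm [ 0.01 -0.1  -0.09] turn [-0.1  0.   0.1] ->jaw -63.6
red_cup_mid 0.91 [390. 302. 419. 349.] top z 0.068 med [ 0.3695 -0.2433  0.0668] rect [ 0.368  -0.2424] [0.017 0.049] 85.9 circ [ 0.3674 -0.2504] 0.0247
red_cup_mid 0.87 [289.  48. 349. 102.] top z 0.0735 med [ 0.5992 -0.0057  0.0722] rect [ 0.5999 -0.0056] [0.056 0.056] 41.5 circ [ 0.5996 -0.0056] 0.0288
red_cup_mid 0.65 [478. 279. 504. 301.] top z 0.2927 med [ 0.5391 -0.1093  0.2951] rect [ 0.5372 -0.1101] [0.006 0.004] 15.7 circ [ 0.5372 -0.1101] 0.0036
yellow_cup_mid 0.59 [460. 162. 512. 208.] top z 0.0732 med [ 0.587  -0.2356  0.072 ] rect [ 0.5871 -0.2367] [0.054 0.055] 24.5 circ [ 0.5873 -0.237 ] 0.0285
slip_box_mid 0.65 [213. 173. 236. 198.] top z 0.022 med [0.4335 0.0473 0.0208] rect [0.433  0.0476] [0.031 0.031] 24.9 circ [0.4332 0.0483] 0.0209
dish_mid 0.88 [497. 227. 525. 260.] top z 0.0159 med [ 0.5362 -0.3595  0.0149] rect [ 0.5359 -0.3614] [0.049 0.048] 61.6 circ [ 0.5358 -0.3614] 0.0257
dish_mid 0.76 [ 70.   1
[... 385 characters left out ...]
.095] 35.3 circ [0.4587 0.2204] 0.0485
red enc [ 0.5993 -0.0079] 0.0424 lsq [ 0.5998 -0.0075] 0.0418 n 1213 z 0.0051
yellow enc [ 0.5868 -0.2362] 0.0433 lsq [ 0.5865 -0.236 ] 0.042 n 1387 z 0.0051
blue enc [0.4346 0.0467] 0.0417 lsq [0.4346 0.0467] 0.0413 n 2399 z 0.0052
green enc [0.5894 0.3658] 0.0406 lsq [0.5878 0.3663] 0.0365 n 435 z 0.0053
red_cup_mid 0.83 [ 0.367 -0.26   0.07 ]
red_cup_mid 0.83 [ 0.448 -0.391  0.07 ]
red_cup_mid 0.75 [0.593 0.37  0.023]
yellow_cup_mid 0.75 [ 0.59  -0.234  0.075]
dish_mid 0.68 [0.593 0.37  0.023]
dish_mid 0.45 [ 0.539 -0.359  0.018]
bench_timer_mid 0.66 [0.595 0.371 0.014]
bench_timer_mid 0.47 [ 0.428 -0.096  0.019]
tape_roll_mid 0.8 [0.462 0.223 0.027]
```

View pics/s2.png

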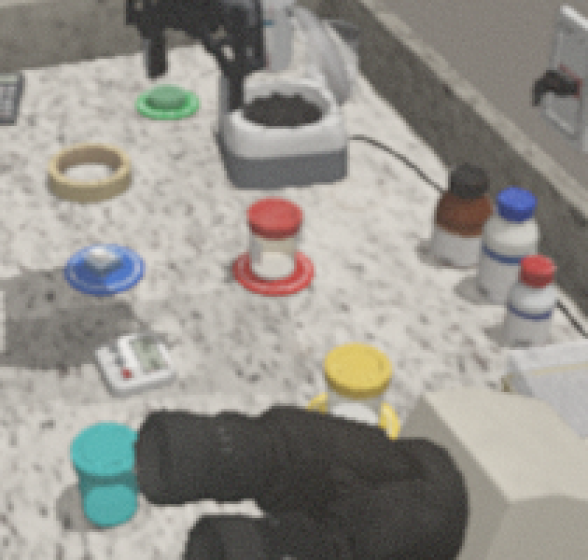

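The side view shows all four things upright and near the centres of their own coasters: red cup (274,240), yellow (357,390), box (100,265), dish (167,100). The timer and tape are where they were, and the arm is clear. I'm handing the job in.

```bash
python3 -c "
from station import *
print(finish_job(), get_state()['time_s'])"
```

```text
the job is handed in; nothing more can be done
the job is handed in; nothing more can be done
```

The job is done and handed in at about 27 s of robot time. I moved the blue box to blue first, then the yellow-lidded cup from green to yellow. The green dish then went to green and the red-lidded cup to red. Each was carried singly and released only after touching down, with 6–11 N of contact.

**Final positions:** the last wrist-camera check put the box, the red cup and the yellow cup about 1–2 mm from their coaster centres. The dish was too near the picture's edge in that check. Measured just after it was released, it was about 1 mm off centre. The side picture shows all four upright and the arm clear.

**Left alone:** the timer, the tape roll, both turquoise cups and the brown dish are where they were.

**Checks that disagreed:**
- **Cup grip width:** both cups read 54.5–55 mm between the fingers, not the 58 mm given for the lids. Both held without slipping.
- **Network errors:** in the last top view the networks wrongly named the dish on green as a red cup and the coaster there as a timer. They also missed the real red cup and the box in that view.
- **Timer position:** one low-confidence top-view reading put the timer about 1 cm off. The wrist camera put it at its starting place.

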